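Draw the flush bolt and open the second leaf of the specimen locker

TASK

The blue leaf of the bench locker already stands open, but the white leaf is still held shut by its flush bolt. Push the red thumb-piece of the bolt down to the bottom of its travel, then swing the white leaf open by its bar handle to about a right angle and let go, leaving the bolt withdrawn. Leave the pink-capped sample pot standing where it is.

Things in the scene. Friction and masses are not known exactly. Their poses are not given: they have to be found in the camera images.
- bolt_thumb (a point): Red thumb-piece of the flush bolt, near the free edge of the white leaf: a level tongue 24 mm wide, 10 mm thick, 44 mm out from the leaf's face. Point: on its top, mid width, 26 mm out from the face, about 15 mm below the locker's top (220 mm high); nothing overhangs it. Pushed straight down (about 5 N) it stays where it is left. x points into the leaf's face, y along the leaf to its hinge, z up.
- bolt (a joint): Travel of the flush bolt in m: 0 = fully up (its brass rod end shows through the locker's top), 0.022 = fully down at its stop. Starts between 0 and 0.004. The leaf is locked until the bolt is down by about 0.016.
- leaf_handle (a point): Dark D handle, mid white leaf: upright bar 14 mm thick, axis 42 mm out from the face. Point: on its axis, 20 mm below its top end, 77 mm above its lower end. A stub joins its top to the face, so grasp from above, fingers either side along y. Axes turn with the leaf: x into the face, y along the leaf to the hinge, z up. Hinge axis (vertical) at x +0.042, y +0.085; thumb-piece point at x +0.016, y -0.063.
- passive_leaf (a joint): Opening angle in rad of the white leaf (168 mm wide, 20 mm thick, 0.2 m tall): 0 = shut, 1.57 = square to the locker's front, stop at 1.75. Seen from above it turns clockwise as it opens. Stiff hinge (0.12 N m): it stays where it is left.
- pink_pot: White sample pot with a pink cap, 44 mm across, 48 mm tall, 40 g, standing loose on the red cutting board (12 mm thick) beside a blue- and a green-capped one, clear of the leaf's sweep. Origin: centre of its underside; z up. Not to be disturbed.

How it is judged:
By the outcome, as a careful person would: the job done as asked, in the order asked, and still so for the second after the job is handed in, with the robot touching nothing.
It also fails if it takes over 48 s, if anything falls off the work surface, if the arm or the gripper's body presses on something with over 40 N, if the wrist force passes 120 N, or if a joint passes its speed limit or range.

ROBOT

A 6-joint arm with a two-finger parallel gripper is mounted at the origin on the work surface. World frame = base frame: x ahead of the robot, y to its left, z up, the work surface at z = 0. Lengths are in m, angles in rad, forces in N, time in s.
With the tool pointing down it reaches from about 0.3 to 0.875 m from the base axis. Payload 6.4 kg.
Tool frame: the origin (TCP) lies between the finger pads; the fingertips stand 19 mm ahead of it and the grasp point (between the pads) is the TCP (ctrl.tips_ahead is the z of the fingertips in the tool frame, in m); z points along the fingers, y is the line along which they close (so a half turn about z gives the same grasp; the last joint's range is limited). The gripper opens to 85 mm and grips with 20 to 120 N. Pads are 22 mm wide; open, the fingers measure 114 mm over their backs; the gripper's body (76 mm by 85 mm) begins 54 mm behind the grasp point. The pads swing forward as they close: fully open they stand 13 mm farther back than shut.
Start: joints at [-1.463, 0.181, 1.607, -0, 1.354, -0.206], TCP at [0.178, -0.547, 0.25] pointing down, gripper open.
Joint ranges: [-2.99, 2.99], [-0.89, 2.07], [0.3, 2.58], [-1.14, 4.28], [0, 2.63], [-3.12, 3.12]. Speed limits (rad/s): [2.57, 2.57, 3.01, 3.14, 3.14, 3.14].

INTERFACE

Orientations are given as a unit quaternion [w, x, y, z].
In Python, from bench import readout, vision, ctrl gives the robot as it stands.
- The arm moves only by the tool play_rows, never from a script. Its arguments are lists of equal length, an entry for each row: "xyz": the shift along the tool's x, y, z in mm, a list of three; "rot": the turn, a rotation vector about the tool's x, y, z in rad, a list of three; "grip": the opening, from 0 (shut) to 1 (fully open). In form: {"xyz": [[x, y, z], ...], "rot": [[rx, ry, rz], ...], "grip": [grip, ...]}. A call has exactly 10 rows; each row is the pose to reach, as a shift and turn from the pose commanded when the call began, along the tool's axes at that moment; what a row does not reach only later rows make up. A row lasts 1/8 s, in which the tool goes at most 62.5 mm and 10.7 degrees, less where a joint would pass 70% of its speed; a pose out of reach is approached as far as the arm can. A call with a gripper value outside its range is refused whole. The fingers move at their own pace and stop on an object; the grip force is fixed at half the most. Time passes only in rows, so rows that repeat a pose let the fingers close, or fill a call up. It gives the time, the measured TCP pose, the force, the opening and the grip force at its end, in the units of the state.
- readout.get_obs(): the state, without advancing time (a new reading comes with each control period).
- vision.camera(name): name is "side" or "top"; returns a dict with "color" (420x560x3 uint8, red, green, blue), "depth" (420x560 float32, m along the optical axis (not along the pixel's ray), 0 where there is no reading), "camera_matrix" (3x3 intrinsics, pixels), "extrinsics" (4x4, takes a point from camera to world coordinates). Camera axes: x right, y down, z forward; pixel columns grow to the right and rows downward; lengths in m; the calibration is good to about 2 mm. A picture is of the moment at which its call begins.
- ctrl.hand_in(): hands the job in; it is judged then, once.
The state is a dict: "time_s": time; "q": joint angles; "dq": joint speeds; "joint_efforts": joint torques, N m; "eef_pos": TCP position; "eef_rot": TCP orientation; "wrist_force": force on the tool from outside, world axes, zero at the start; "torque": the same for the moment, N m; "opening": opening from 0.0 (shut) to 1.0 (fully open); "grasp_force": force on a finger pad.
Only numpy, scipy, OpenCV 4.12 (cv2) and the standard library are available. Lean on these libraries where they do the work, as an engineer would, in place of code of your own. Each camera call takes 0.05 s, during which the arm holds its last target. There are 200 camera calls.

## Working session

There is one attempt and no reset: what is moved stays moved. The work goes in short steps, Python scripts to look and compute and a tool call to move; the robot and the scene stay as the last step left them, time stands still between calls to the robot, and variables do not carry over. Pictures are saved under pics/ and viewed, at most 10 in all, crops included, and the job is handed in when it is done.

Besides the shell and the picture viewer there is one more tool, called as a command line: name --argument value ..., lists and objects as JSON in quotes. play_rows: Moves the arm, as the interface text tells. Its arguments: {"type":"object","properties":{"xyz":{"type":"array","items":{"type":"array","items":{"type":"number"}}},"rot":{"type":"array","items":{"type":"array","items":{"type":"number"}}},"grip":{"type":"array","items":{"type":"number"}}},"required":["xyz","rot","grip"]}

```bash
mkdir -p pics
cat > h.py <<'E'
import numpy as np,cv2
from bench import readout,vision,ctrl
def shot(n):
    c=vision.camera(n);d=c["depth"];K=c["camera_matrix"];T=c["extrinsics"]
    v,u=np.indices(d.shape)
    P=np.stack([(u-K[0,2])/K[0,0]*d,(v-K[1,2])/K[1,1]*d,d],-1)@T[:3,:3].T+T[:3,3]
    P[d==0]=np.nan
    return c["color"],P
E
python3 - <<'E'
from h import *
for n in("side","top"):
    c,P=shot(n);cv2.imwrite(f"pics/{n}1.png",c[...,::-1]);np.savez(f"{n}1.npz",c=c,P=P)
o=readout.get_obs();print(o["eef_pos"],o["eef_rot"],ctrl.tips_ahead)
E
```

```text
[ 0.17744294 -0.54644802  0.24947146] [-7.85160998e-04  9.87716642e-01  1.56253698e-01  3.05617060e-05] 0.019
```

View pics/side1.png

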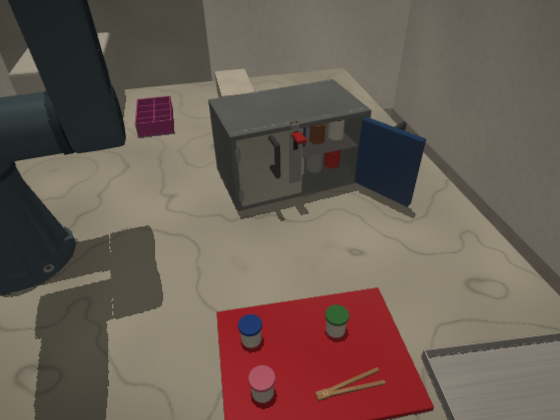

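View pics/top1.png

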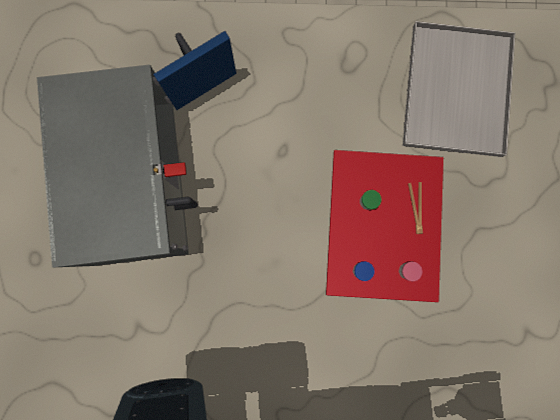

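The side view shows the red thumb-piece at about (299,138) and the dark handle at (275,155). In the top view the thumb-piece is at (175,170) and the handle's top stub at (182,203).

Run:
```python
from h import *
np.set_printoptions(precision=4,suppress=True)
for n in("top","side"):
    z=np.load(n+"1.npz");c=z["c"].astype(int);P=z["P"]
    r,g,b=c[...,0],c[...,1],c[...,2]
    box=np.zeros(r.shape,bool)
    if n=="top": box[150:190,150:200]=1
    else: box[125:150,285:312]=1
    m=(r>120)&(g<60)&(b<60)&box&(P[...,2]>.17)
    Q=P[m];print(n,"red",len(Q),np.nanmin(Q,0),np.nanmax(Q,0),np.nanmedian(Q,0))
    if n=="top":
        rect=cv2.minAreaRect(Q[:,:2].astype(np.float32));print(rect)
    box[:]=0
    if n=="top": box[192:215,150:205]=1
    else: box[128:185,262:287]=1
    m=(c.sum(-1)<140)&box&np.isfinite(P[...,2])
    Q=P[m];
    if n=="top": Q=Q[(Q[:,2]>.1)&(Q[:,2]<.21)]
    print("handle",len(Q),Q.min(0),Q.max(0),np.median(Q,0))
    if n=="top": print(cv2.minAreaRect(Q[:,:2].astype(np.float32)),Q[::8])
    else: print(Q[::25])
# locker top outline, leaf face
P=np.load("top1.npz")["P"]
m=((abs(P[...,2]-.22)<.008)); m[:,200:]=0;m[300:]=0
m=cv2.morphologyEx(m.astype(np.uint8),cv2.MORPH_OPEN,np.ones((7,7)))
k=cv2.findContours(m,0,2)[0];k=max(k,key=cv2.contourArea)
Q=P[m>0];print(cv2.boxPoints(cv2.minAreaRect(Q[:,:2].astype(np.float32))),np.median(Q[:,2]))
P=np.load("side1.npz")["P"]
Q=P[150:185,245:270].reshape(-1,3);Q=Q[np.isfinite(Q[:,0])]
x=Q.mean(0);w=np.linalg.svd(Q-x)[2][2];print("face",x,w,np.abs((Q-x)@w).mean())
```

```text
top red 235 [0.6584 0.0254 0.1972] [0.6843 0.0672 0.2082] [0.6715 0.0465 0.2027]
((0.6717967987060547, 0.046046651899814606), (0.023112913593649864, 0.03955529257655144), 8.96378231048584)
handle 188 [0.6001 0.0108 0.1152] [0.6166 0.0608 0.2095] [0.6066 0.0339 0.1424]
((0.6088399291038513, 0.03561140596866608), (0.013245898298919201, 0.04969961568713188), 8.06821060180664) [[0.6162 0.031  0.2054]
 [0.6148 0.0139 0.203 ]
 [0.6129 0.0119 0.2033]
 [0.6091 0.0139 0.2022]
 [0.6072 0.0139 0.2017]
 [0.6042 0.036  0.2073]
 [0.6051 0.0197 0.2012]
 [0.6105 0.0115 0.1541]
 [0.6026 0.0445 0.2029]
 [0.6114 0.0437 0.1217]
 [0.6053 0.0169 0.1828]
 [0.6001 0.0594 0.205 ]
 [0.609  0.0604 0.1216]
 [0.6095 0.044  0.1196]
 [0.6051 0.0198 0.1648]
 [0.6064 0.0594 0.1265]
 [0.607  0.0432 0.124 ]
 [0.6075 0.0269 0.1214]
 [0.6046 0.0577 0.1241]
 [0.6051 0.0393 0.122 ]
 [0.6052 0.0222 0.1239]
 [0.6027 0.0494 0.1232]
 [0.6035 0.0335 0.1188]
 [0.601  0.0501 0.1193]]
side red 72 [0.6618 0.025  0.1995] [0.6848 0.0633 0.2041] [0.6722 0.0415 0.2021]
handle 220 [0.6015 0.0074 0.113 ] [0.6175 0.0591 0.2042] [0.6099 0.0138 0.1559]
[[0.6029 0.0564 0.2042]
 [0.613  0.0149 0.1992]
 [0.6172 0.0128 0.1892]
 [0.6172 0.0139 0.1751]
 [0.6167 0.0121 0.1625]
 [0.6073 0.0147 0.1483]
 [0.6016 0.0499 0.1182]
 [0.6114 0.0122 0.135 ]
 [0.6055 0.0207 0.1189]]
[[0.4775 0.2652]
 [0.5082 0.0455]
 [0.8763 0.0968]
 [0.8456 0.3166]] 0.22177642399621178
face [0.57   0.0554 0.1221] [ 0.141  -0.99   -0.0028] 0.0012451848225268484
```

```bash
cat >> h.py <<'E'
from scipy.spatial.transform import Rotation as Ro
np.set_printoptions(precision=3,suppress=True)
def want(phi):
    c,s=np.cos(phi),np.sin(phi); return Ro.from_matrix(np.array([[-s,c,0],[c,s,0],[0,0,-1]]).T)
def rel(ps,phis):
    o=readout.get_obs();w=o["eef_rot"];R=Ro.from_quat([w[1],w[2],w[3],w[0]])
    print("now",o["time_s"],o["eef_pos"],o["q"],"F",o["wrist_force"],"op",o["opening"],o["grasp_force"])
    for p,f in zip(ps,phis): print(R.inv().apply(np.array(p)-o["eef_pos"])*1000,(R.inv()*want(f)).as_rotvec())
E
python3 -c "
from h import *
rel([(.45,-.22,.33),(.671,.043,.33),(.671,.043,.24)],[.1414]*3)"
```

```text
now 0.1 [ 0.177 -0.546  0.249] [-1.463  0.181  1.608 -0.     1.354 -0.206] F [ 0.332  0.419 -1.02 ] op 1.0013751584369133 0.0
[ 360.037 -226.501  -80.069] [-0.001 -0.001 -1.398]
[ 651.425 -408.443  -79.7  ] [-0.001 -0.001 -1.398]
[ 651.398 -408.304   10.3  ] [-0.001 -0.001 -1.398]
```

play_rows --xyz '[[20, -12, -40], [65, -40, -70], [115, -72, -80], [165, -103, -80], [215, -135, -80], [265, -166, -80], [315, -197, -80], [365, -229, -80], [415, -260, -80], [450, -282, -80]]' --rot '[[0, 0, -0.1], [0, 0, -0.25], [0, 0, -0.4], [0, 0, -0.55], [0, 0, -0.7], [0, 0, -0.85], [0, 0, -1.0], [0, 0, -1.15], [0, 0, -1.3], [0, 0, -1.398]]' --grip '[0, 0, 0, 0, 0, 0, 0, 0, 0, 0]'

```text
time_s: 1.35
eef_pos: [0.5195, -0.1374, 0.3299]
eef_rot: [-0.0, 0.653, 0.757, 0.0]
wrist_force: [0.4, 0.1, 0.8]
opening: 0.002
grasp_force: 0.0
```

```bash
python3 -c "
from h import *
rel([(.671,.043,.33),(.671,.043,.23)],[.1414]*2)"
```

```text
now 1.35 [ 0.519 -0.137  0.33 ] [-0.48   0.039  1.602  0.     1.501 -0.626] F [0.426 0.059 0.781] op 0.0023085498648576924 0.0
[156.381 176.222  -0.064] [-0.    -0.001  0.005]
[156.328 176.256  99.936] [-0.    -0.001  0.005]
```

play_rows --xyz '[[30, 34, 0], [70, 79, 0], [110, 124, 0], [140, 158, 0], [156, 176, 0], [156, 176, 30], [156, 176, 60], [156, 176, 85], [156, 176, 95], [156, 176, 95]]' --rot '[[0, 0, 0], [0, 0, 0], [0, 0, 0], [0, 0, 0], [0, 0, 0], [0, 0, 0], [0, 0, 0], [0, 0, 0], [0, 0, 0], [0, 0, 0]]' --grip '[0, 0, 0, 0, 0, 0, 0, 0, 0, 0]'

```text
time_s: 2.6
eef_pos: [0.6705, 0.0394, 0.2346]
eef_rot: [-0.001, 0.656, 0.755, -0.0]
wrist_force: [-0.0, -0.2, 0.7]
opening: 0.004
grasp_force: 0.0
```

Run:
```python
from h import *
rel([(.671,.043,.225)],[.1414])
c,P=shot("side");c2,_=shot("top")
a=cv2.resize(c[70:210,200:400],None,fx=3,fy=3);b=cv2.resize(c2[120:260,130:230],None,fx=3,fy=3)
cv2.imwrite("pics/m.png",cv2.resize(np.hstack([a,b]),(800,373))[...,::-1])
```

```text
now 2.6 [0.67  0.039 0.235] [-0.118  0.405  1.356  0.     1.381 -0.259] F [-0.033 -0.206  0.743] op 0.004354580221625478 0.0
[3.488 1.054 9.597] [-0.002 -0.    -0.   ]
```

View pics/m.png

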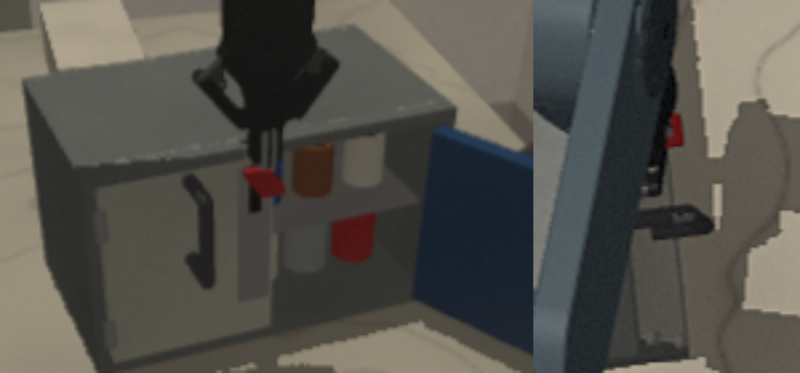

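The fingers are centred over the red thumb-piece, which is at (265,182) in the crop. Next I push it down.

play_rows --xyz '[[2, 1, 4], [3, 1, 8], [3, 1, 12], [3, 1, 15], [3, 1, 18], [3, 1, 21], [3, 1, 24], [3, 1, 27], [3, 1, 30], [3, 1, 31]]' --rot '[[0, 0, 0], [0, 0, 0], [0, 0, 0], [0, 0, 0], [0, 0, 0], [0, 0, 0], [0, 0, 0], [0, 0, 0], [0, 0, 0], [0, 0, 0]]' --grip '[0, 0, 0, 0, 0, 0, 0, 0, 0, 0]'

```text
time_s: 3.95
eef_pos: [0.6713, 0.0425, 0.204]
eef_rot: [-0.0, 0.656, 0.755, -0.0]
wrist_force: [-1.9, 0.1, 3.6]
opening: -0.001
grasp_force: 1.7
```

play_rows --xyz '[[0, 0, 0.5], [0, 0, 1], [0, 0, 1.5], [0, 0, 2], [0, 0, 2.5], [0, 0, 3], [0, 0, 3], [0, 0, 3], [0, 0, 3], [0, 0, 3]]' --rot '[[0, 0, 0], [0, 0, 0], [0, 0, 0], [0, 0, 0], [0, 0, 0], [0, 0, 0], [0, 0, 0], [0, 0, 0], [0, 0, 0], [0, 0, 0]]' --grip '[0, 0, 0, 0, 0, 0, 0, 0, 0, 0]'

```text
time_s: 5.2
eef_pos: [0.6714, 0.0425, 0.202]
eef_rot: [0.0, 0.656, 0.755, 0.0]
wrist_force: [-3.9, 0.8, 6.8]
opening: -0.001
grasp_force: 3.2
```

play_rows --xyz '[[0, 0, 0.5], [0, 0, 1], [0, 0, 1.5], [0, 0, 2], [0, 0, 2], [0, 0, 2], [0, 0, 2], [0, 0, 2], [0, 0, 2], [0, 0, 2]]' --rot '[[0, 0, 0], [0, 0, 0], [0, 0, 0], [0, 0, 0], [0, 0, 0], [0, 0, 0], [0, 0, 0], [0, 0, 0], [0, 0, 0], [0, 0, 0]]' --grip '[0, 0, 0, 0, 0, 0, 0, 0, 0, 0]'

```text
time_s: 6.45
eef_pos: [0.6717, 0.0425, 0.2017]
eef_rot: [0.001, 0.655, 0.755, 0.0]
wrist_force: [-8.3, 1.1, 14.4]
opening: -0.001
grasp_force: 7.1
```

The bolt is at its stop: force rose with almost no further motion. I'll lift and move above the handle.

play_rows --xyz '[[0, 0, -5], [0, 0, -25], [0, 0, -50], [0, 0, -70], [-5, -15, -75], [-10, -35, -75], [-16, -55, -75], [-16, -63, -75], [-16, -63, -75], [-16, -63, -75]]' --rot '[[0, 0, 0], [0, 0, 0], [0, 0, 0], [0, 0, 0], [0, 0, 0], [0, 0, 0], [0, 0, 0], [0, 0, 0], [0, 0, 0], [0, 0, 0]]' --grip '[0, 0, 0, 0, 0.5, 0.5, 0.5, 0.5, 0.5, 0.5]'

```text
time_s: 7.7
eef_pos: [0.6116, 0.0179, 0.2743]
eef_rot: [0.0, 0.656, 0.755, 0.0]
wrist_force: [0.3, -0.2, 0.3]
opening: 0.501
grasp_force: 0.0
```

Run:
```python
from h import *
rel([(.6113,.0178,.183)],[.1414])
c,P=shot("side");i=c.astype(int)
m=(i[...,0]>120)&(i[...,1]<60)&(i[...,2]<60);m[:125]=0;m[160:]=0;m[:,:285]=0;m[:,312:]=0
Q=P[m];print(len(Q),np.nanmin(Q,0),np.nanmax(Q,0))
cv2.imwrite("pics/m2.png",cv2.resize(c[70:220,200:400],None,fx=4,fy=4)[...,::-1])
```

```text
now 7.7 [0.612 0.018 0.274] [-0.164  0.243  1.484  0.     1.414 -0.306] F [ 0.332 -0.218  0.341] op 0.5014621277773632 0.0
[-0.112 -0.314 91.283] [ 0. -0. -0.]
72 [0.661 0.022 0.182] [0.684 0.063 0.186]
```

View pics/m2.png

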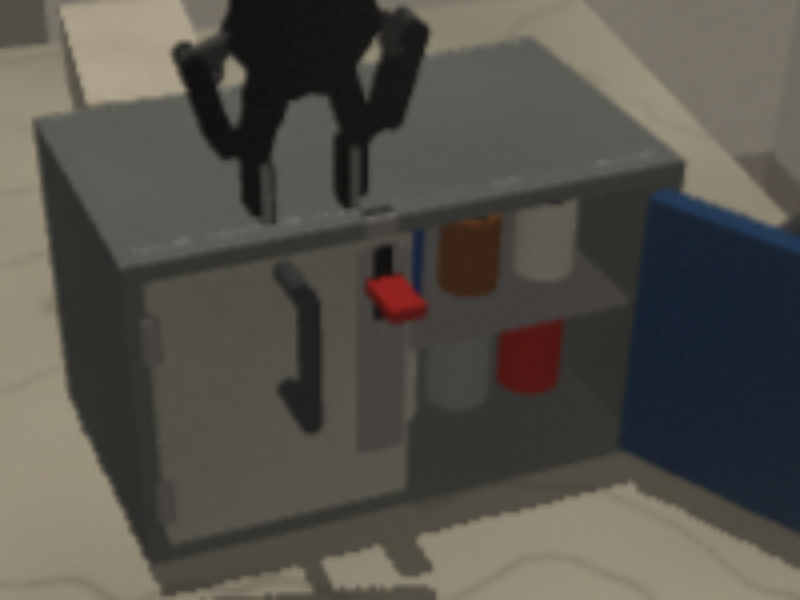

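The red thumb-piece at (395,298) now sits about 20 mm lower (top at z about 0.183), and the handle bar at (300,340) lies under the open fingers. I'll go down and grasp it.

play_rows --xyz '[[0, 0, 20], [0, 0, 42], [0, 0, 62], [0, 0, 80], [0, 0, 90], [0, 0, 90], [0, 0, 90], [0, 0, 90], [0, 0, 90], [0, 0, 90]]' --rot '[[0, 0, 0], [0, 0, 0], [0, 0, 0], [0, 0, 0], [0, 0, 0], [0, 0, 0], [0, 0, 0], [0, 0, 0], [0, 0, 0], [0, 0, 0]]' --grip '[0.5, 0.5, 0.5, 0.5, 0.5, 0.5, 0, 0, 0, 0]'

```text
time_s: 9.0
eef_pos: [0.6126, 0.0176, 0.1855]
eef_rot: [0.002, 0.656, 0.755, 0.001]
wrist_force: [4.9, -0.9, -0.6]
opening: 0.149
grasp_force: 58.4
```

Run:
```python
from h import *
o=readout.get_obs();p=o["eef_pos"].copy()
x=np.array([-.141,.990]);y=np.array([-.990,-.141]);h=p[:2]+.042*x+.085*y;print("hinge",h)
ps=[];fs=[]
for k in range(1,21):
    a=1.57*k/20;c,s=np.cos(-a),np.sin(-a)
    ps.append([*(h+np.array([[c,-s],[s,c]])@(p[:2]-h)),p[2]]);fs.append(.1414-a)
rel(ps,fs)
```

```text
hinge [0.523 0.047]
now 9.0 [0.613 0.018 0.186] [-0.165  0.323  1.569  0.     1.246 -0.306] F [ 4.897 -0.919 -0.564] op 0.1486288836885282 58.40642899274826
[-6.539 -3.551 -0.006] [0.004 0.001 0.078]
[-12.779  -7.603  -0.015] [0.004 0.001 0.156]
[-18.682 -12.132  -0.025] [0.004 0.001 0.235]
[-24.212 -17.111  -0.037] [0.004 0.    0.313]
[-29.335 -22.507  -0.052] [0.004 0.    0.392]
[-34.018 -28.289  -0.068] [0.004 0.    0.47 ]
[-38.234 -34.42   -0.086] [ 0.004 -0.     0.549]
[-41.956 -40.863  -0.105] [ 0.004 -0.     0.627]
[-45.161 -47.578  -0.126] [ 0.004 -0.     0.706]
[-47.83  -54.523  -0.148] [ 0.004 -0.     0.784]
[-49.945 -61.657  -0.171] [ 0.004 -0.001  0.863]
[-51.495 -68.934  -0.195] [ 0.004 -0.001  0.941]
[-52.47  -76.31   -0.221] [ 0.004 -0.001  1.02 ]
[-52.863 -83.741  -0.247] [ 0.004 -0.001  1.098]
[-52.672 -91.179  -0.273] [ 0.004 -0.001  1.177]
[-51.898 -98.579  -0.3  ] [ 0.004 -0.001  1.255]
[ -50.547 -105.896   -0.328] [ 0.004 -0.002  1.334]
[ -48.626 -113.084   -0.355] [ 0.004 -0.002  1.412]
[ -46.147 -120.1     -0.382] [ 0.004 -0.002  1.491]
[ -43.125 -126.899   -0.409] [ 0.004 -0.002  1.569]
```

play_rows --xyz '[[-3.3, -1.7, 0], [-6.5, -3.6, 0], [-9.7, -5.5, 0], [-12.8, -7.6, 0], [-15.8, -9.8, 0], [-18.7, -12.1, 0], [-21.5, -14.6, 0], [-24.2, -17.1, 0], [-26.8, -19.8, 0], [-29.3, -22.5, 0]]' --rot '[[0, 0, 0.039], [0, 0, 0.078], [0, 0, 0.118], [0, 0, 0.157], [0, 0, 0.196], [0, 0, 0.235], [0, 0, 0.275], [0, 0, 0.314], [0, 0, 0.353], [0, 0, 0.392]]' --grip '[0, 0, 0, 0, 0, 0, 0, 0, 0, 0]'

```text
time_s: 10.25
eef_pos: [0.5938, -0.0147, 0.1855]
eef_rot: [0.001, 0.791, 0.612, 0.001]
wrist_force: [4.3, 1.3, 6.8]
opening: 0.143
grasp_force: 59.2
```

Run:
```python
from h import *
o=readout.get_obs();p=o["eef_pos"].copy();h=np.array([.5220,.047]);ps=[];fs=[]
d=p[:2]-h;print("r",np.hypot(*d),"leaf angle",np.arctan2(-.0296,.0905)-np.arctan2(d[1],d[0]))
for k in range(1,17):
    a=1.2*k/16;c,s=np.cos(-a),np.sin(-a)
    ps.append([*(h+np.array([[c,-s],[s,c]])@d),p[2]]);fs.append(.1414-.392-a)
rel(ps,fs)
```

```text
r 0.09467265905345765 leaf angle 0.3935157347476245
now 10.25 [ 0.594 -0.015  0.186] [-0.224  0.284  1.618  0.     1.236  0.029] F [4.292 1.291 6.765] op 0.14280527341894603 59.15844887495041
[-6.251 -3.364 -0.01 ] [ 0.002 -0.     0.072]
[-12.232  -7.188  -0.02 ] [ 0.002 -0.     0.147]
[-17.91  -11.448  -0.032] [ 0.002 -0.001  0.222]
[-23.253 -16.123  -0.044] [ 0.002 -0.001  0.297]
[-28.23  -21.184  -0.057] [ 0.002 -0.001  0.372]
[-32.814 -26.604  -0.072] [ 0.002 -0.001  0.447]
[-36.98  -32.353  -0.086] [ 0.002 -0.001  0.522]
[-40.702 -38.397  -0.102] [ 0.002 -0.001  0.597]
[-43.962 -44.703  -0.118] [ 0.002 -0.001  0.672]
[-46.739 -51.236  -0.134] [ 0.002 -0.001  0.747]
[-49.02  -57.958  -0.15 ] [ 0.002 -0.001  0.822]
[-50.79  -64.833  -0.167] [ 0.002 -0.001  0.897]
[-52.04  -71.821  -0.184] [ 0.002 -0.001  0.972]
[-52.763 -78.883  -0.201] [ 0.002 -0.001  1.047]
[-52.955 -85.979  -0.218] [ 0.002 -0.002  1.122]
[-52.615 -93.069  -0.235] [ 0.002 -0.002  1.197]
```

Opening well, with small forces. Continuing.

play_rows --xyz '[[-4.5, -2.4, 0], [-9.3, -5.2, 0], [-13.7, -8.2, 0], [-17.9, -11.4, 0], [-22, -14.9, 0], [-25.8, -18.6, 0], [-29.4, -22.5, 0], [-32.8, -26.6, 0], [-36, -30.9, 0], [-38.9, -35.4, 0]]' --rot '[[0, 0, 0.055], [0, 0, 0.11], [0, 0, 0.166], [0, 0, 0.222], [0, 0, 0.279], [0, 0, 0.335], [0, 0, 0.391], [0, 0, 0.447], [0, 0, 0.504], [0, 0, 0.56]]' --grip '[0, 0, 0, 0, 0, 0, 0, 0, 0, 0]'

```text
time_s: 11.5
eef_pos: [0.5493, -0.0429, 0.1855]
eef_rot: [-0.0, 0.929, 0.37, 0.001]
wrist_force: [1.5, 3.2, 8.8]
opening: 0.15
grasp_force: 59.4
```

Run:
```python
from h import *
o=readout.get_obs();p=o["eef_pos"].copy();h=np.array([.5220,.047]);ps=[];fs=[]
d=p[:2]-h;A=np.arctan2(-.0296,.0905)-np.arctan2(d[1],d[0]);print("r",np.hypot(*d),"leaf angle",A)
d*=.0950/np.hypot(*d)
for k in range(1,11):
    a=(1.58-A)*k/10;c,s=np.cos(-a),np.sin(-a)
    ps.append([*(h+np.array([[c,-s],[s,c]])@d),p[2]]);fs.append(.1414-A-a)
rel(ps,fs)
```

```text
r 0.09392796857885163 leaf angle 0.9594562683641383
now 11.5 [ 0.549 -0.043  0.186] [-0.294  0.194  1.729  0.001  1.217  0.519] F [1.458 3.17  8.793] op 0.1502959059406472 59.370602667331696
[-5.67  -1.83  -0.009] [ 0.    -0.001  0.066]
[-10.68   -4.936  -0.017] [ 0.    -0.001  0.129]
[-15.487  -8.346  -0.026] [ 0.    -0.001  0.191]
[-20.073 -12.049  -0.034] [ 0.    -0.001  0.253]
[-24.421 -16.028  -0.042] [ 0.    -0.001  0.315]
[-28.514 -20.27   -0.049] [ 0.    -0.001  0.377]
[-32.336 -24.757  -0.057] [ 0.    -0.002  0.439]
[-35.872 -29.473  -0.064] [ 0.    -0.002  0.501]
[-39.109 -34.398  -0.07 ] [-0.    -0.002  0.563]
[-42.034 -39.515  -0.076] [-0.    -0.002  0.625]
```

play_rows --xyz '[[-5.5, -2.1, 0], [-10.7, -5, 0], [-15.5, -8.4, 0], [-20, -12, 0], [-24.4, -16, 0], [-28.5, -20.3, 0], [-32.3, -24.8, 0], [-35.9, -29.5, 0], [-39.1, -34.4, 0], [-42, -39.5, 0]]' --rot '[[0, 0, 0.066], [0, 0, 0.129], [0, 0, 0.191], [0, 0, 0.253], [0, 0, 0.315], [0, 0, 0.377], [0, 0, 0.439], [0, 0, 0.501], [0, 0, 0.563], [0, 0, 0.625]]' --grip '[0, 0, 0, 0, 0, 0, 0, 0, 0, 0]'

```text
time_s: 12.75
eef_pos: [0.4919, -0.0416, 0.1855]
eef_rot: [-0.002, 0.998, 0.066, 0.001]
wrist_force: [3.6, 10.7, 8.9]
opening: 0.148
grasp_force: 59.7
```

play_rows --xyz '[[0, 0, 0], [0, 0, 0], [0, 0, 0], [0, 0, 0], [0, 0, 0], [0, 0, 0], [0, 0, 0], [0, 0, 0], [0, 0, 0], [0, 0, 0]]' --rot '[[0, 0, 0], [0, 0, 0], [0, 0, 0], [0, 0, 0], [0, 0, 0], [0, 0, 0], [0, 0, 0], [0, 0, 0], [0, 0, 0], [0, 0, 0]]' --grip '[0, 0, 0.2, 0.3, 0.4, 0.5, 0.5, 0.5, 0.5, 0.5]'

```text
time_s: 14.0
eef_pos: [0.4915, -0.0435, 0.1843]
eef_rot: [0.0, 0.998, 0.067, -0.0]
wrist_force: [0.2, 0.1, -0.1]
opening: 0.503
grasp_force: 0.0
```

Run:
```python
from h import *
rel([],[])
c,P=shot("side")
cv2.imwrite("pics/m3.png",cv2.resize(c[50:250,170:420],None,fx=3,fy=3)[...,::-1])
```

```text
now 14.0 [ 0.491 -0.044  0.184] [-0.329  0.07   1.872 -0.     1.2    1.107] F [ 0.204  0.112 -0.118] op 0.5027845160698055 0.0
```

View pics/m3.png

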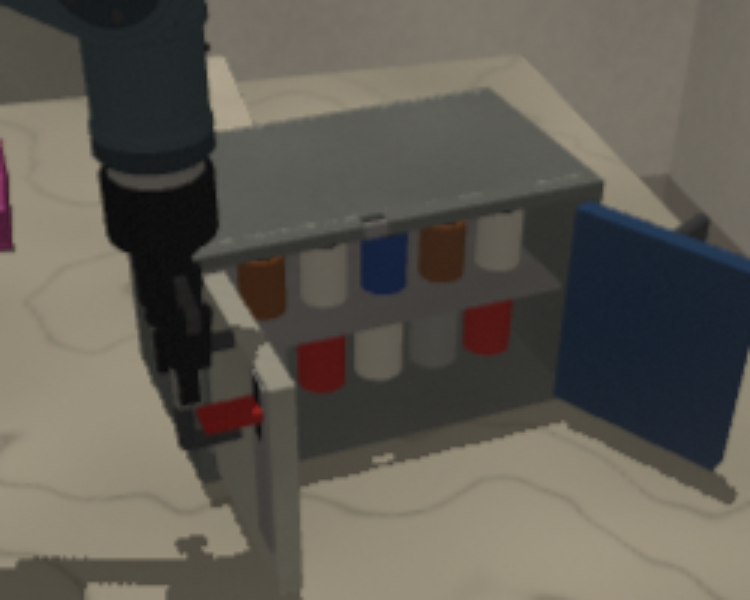

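The leaf is open, square to the front, with the thumb-piece at (230,413) still down and the fingers open around the bar. I'll withdraw straight up, then look.

play_rows --xyz '[[0, 0, -6], [0, 0, -16], [0, 0, -30], [0, 0, -50], [0, 0, -75], [0, 0, -100], [0, 0, -125], [0, 0, -140], [0, 0, -140], [0, 0, -140]]' --rot '[[0, 0, 0], [0, 0, 0], [0, 0, 0], [0, 0, 0], [0, 0, 0], [0, 0, 0], [0, 0, 0], [0, 0, 0], [0, 0, 0], [0, 0, 0]]' --grip '[0.5, 0.5, 0.5, 0.5, 0.5, 0.5, 0.5, 0.5, 0.5, 0.5]'

```text
time_s: 15.3
eef_pos: [0.4911, -0.0434, 0.3234]
eef_rot: [-0.0, 0.998, 0.067, -0.001]
wrist_force: [-0.4, -0.0, -0.8]
opening: 0.5
grasp_force: 0.0
```

Run:
```python
from h import *
rel([],[])
c,P=shot("side");np.savez("s2.npz",c=c,P=P)
cv2.imwrite("pics/m4.png",cv2.resize(c[80:410,150:480],(600,600))[...,::-1])
i=c.astype(int);m=(i[...,0]>120)&(i[...,1]<60)&(i[...,2]<60)&(P[...,2]>.14);m[:,350:]=0
Q=P[m];print(len(Q),Q.min(0),Q.max(0))
```

```text
now 15.3 [ 0.491 -0.043  0.323] [-0.329 -0.061  1.714 -0.     1.49   1.107] F [-0.419 -0.038 -0.76 ] op 0.5000863680590604 0.0Traceback (most recent call last):
  File "<stdin>", line 6, in <module>
    return umr_minimum(a, axis, None, out, keepdims, initial, where)
ValueError: zero-size array to reduction operation minimum which has no identity
```

View pics/m4.png

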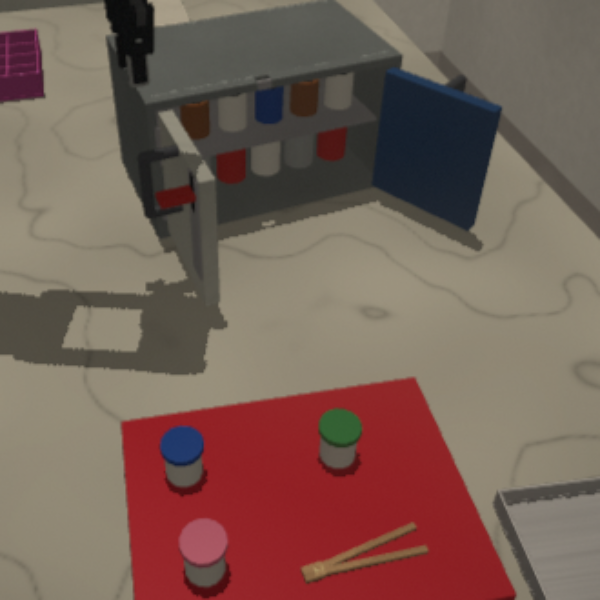

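The white leaf stands square, the gripper is clear and the pots haven't moved. One quick check of the thumb-piece's height at pixel (246,188), and the leaf's angle, before handing in.

Run:
```python
from h import *
P=np.load("s2.npz")["P"];print(P[184:192,242:251,2])
c,T=shot("top");m=(T[...,2]>.19)&(T[...,2]<.213)&(T[...,1]<.02)&(T[...,1]>-.14)&(T[...,0]<.56)&(T[...,0]>.5)
Q=T[m][:,:2].astype(np.float32);print(len(Q),cv2.fitLine(Q,2,0,.01,.01).ravel() if len(Q)>5 else "")
```

```text
[[0.184 0.183 0.183 0.184 0.184 0.184 0.185 0.184 0.184]
 [0.184 0.184 0.184 0.185 0.185 0.184 0.182 0.184 0.185]
 [0.184 0.184 0.184 0.184 0.185 0.183 0.184 0.184 0.184]
 [0.188 0.183 0.183 0.183 0.184 0.184 0.184 0.185 0.183]
 [0.183 0.184 0.185 0.183 0.183 0.183 0.185 0.183 0.184]
 [0.184 0.184 0.185 0.182 0.183 0.182 0.184 0.182 0.182]
 [0.183 0.181 0.184 0.182 0.183 0.18  0.18  0.181 0.178]
 [0.18  0.18  0.181 0.18  0.179 0.178 0.179 0.176 0.176]]
515 [ 0.05  -0.999  0.548 -0.071]
```

```bash
python3 -c "
from bench import ctrl;print(ctrl.hand_in())"
```

```text
the job is handed in; nothing more can be done
None
```

I pushed the bolt down to its stop, swung the white leaf open to about 90° and let go with the bolt still withdrawn; the pink pot wasn't touched, and I handed the job in at about 15 s.

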